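# Set up the melting bath: nest the pot in the water-bath pan with the handles apart

## Task

Draw the tall steel pot out from under the wire shelf by its handle and let go of it standing upright on the open bench, fully clear of the shelf; it is too heavy to carry level by the handle. Then take it again by its body or rim and lower it, without dropping it, into the low pan on the hotplate, its handle pointing out crosswise, about a quarter turn from the pan's long handle and from the loop opposite, so that the pot stands flat on the pan's floor. Leave the pan standing flat on the hotplate's top, let go, and leave everything else where it is.

Things in the scene. Friction and masses are not known exactly. Their poses are not given: they have to be found in the camera images.
- pot: Tall narrow steel pot: open cylinder 64 mm outside diameter, 84 mm tall, wall 3 mm, floor 4 mm, about 0.28 kg. Origin: centre of its underside, z up. Its one handle runs straight out along its +x. It starts standing on the bench under the front of the wire shelf, the handle sticking out in front. Held only by the handle's end it may droop.
- pot_rim (a point): centre of the pot's mouth, 84 mm above its underside
- pot_grip (a point): point on the middle of the pot's handle near its free end, 127 mm from the pot's axis, 68 mm above its underside; in the open in front of the shelf at the start. The handle is a bar 14 mm wide, 9 mm thick, from the wall (32 mm from the axis) to 152 mm from the axis; its mid-thickness rises from 63 mm high at the wall to 69 mm at the end.
- pan: Low wide steel pan: open cylinder 88 mm outside, 82 mm inside diameter, 56 mm tall, floor 4 mm thick, about 0.45 kg, loose on the hotplate. Origin: centre of its underside, z up. Long handle along its +x; a helper loop opposite (-x), 61 mm wide, reaches 75 mm from the axis and is 71 mm high. With the pot on its floor, the pot's rim is 32 mm above the pan's rim.
- pan_handle_end (a point): near the free end of the pan's long handle, 160 mm from the pan's axis, 81 mm above its underside. The handle, 16 mm wide, rises from 46 mm high at the wall. It and the loop stand higher than the rim: the pot cannot sit down with its handle over either one; the pot's handle passes over the rim at the open sides (the pan's +y and -y).
- hotplate: White hotplate, fixed, switched off, 240 mm (x) by 170 mm (y), controls on its -x face. Origin: centre of its underside on the bench. Its square ceramic top, 150 mm wide, is 90 mm above the bench.
- hotplate_top (a point): centre of the hotplate's ceramic top surface; the pan stands near it
- riser: White wire shelf at the back of the bench, fixed, 340 mm wide (y), 180 mm deep (x), with a leg at each corner, open in front. Origin: on the bench under its centre; its front edge lies 90 mm along its -x (bar 8 mm thick). The wires lie 117 to 125 mm above the bench; the stock on it starts 75 mm behind the front edge and reaches 205 mm above the bench.
- cup_a: a capped clear specimen cup, 57 mm across, 66 mm tall, blue cap, beneath the shelf to one side of the pot; origin at the centre of its underside
- cup_b: a capped clear specimen cup like the other, white cap, beneath the shelf on the other side of the pot; origin at the centre of its underside
- tube_rack: a white rack of capped blood tubes, 220 x 70 mm, 94 mm tall, on the left; origin at the centre of its underside, long along its x
- jug: a steel mug with a side handle, 76 mm across, 95 mm tall, on the right, not part of the set; origin at the centre of its underside
- wash_bottle: a white wash bottle with a bent spout, 62 mm across, 185 mm tall, at the front right; origin at the centre of its underside
- reagent_bottle: an amber reagent bottle, 48 mm across, 110 mm tall, between hotplate and shelf at the back; origin at the centre of its underside
- pipette: a hand pipette lying flat, 270 mm long along its x, 30 mm high, at the front left; origin on its underside near mid-length
Mind the look-alikes: they are no part of the job. What is shaped like the pot but green is not meant.

How it is judged (in metres and radians):
On the way, in this order (a step that is already met when the one before it is completed fails the run):
1. the pot stands upright on the bench in front of the shelf, its whole body clear of it, let go of (x of pot in the frame of riser below -0.128 m and height (world z) of pot below 0.004 m and angle between pot's own z axis and vertical below 0.06 rad and contact force between the fingers and pot below 0.05 N and linear speed of pot below 0.02 m/s), for 0.2 s.
2. the pot, held by its body or rim, has been lowered into the pan to within 10 mm of its floor (horizontal distance between pot and pan below 0.012 m and z of pot in the frame of pan between 0.002 and 0.014 m and contact force between the fingers and pot above 0.3 N and distance between the grasp point and pot_rim below 0.055 m), for 0.1 s.
At the end, for the whole second after the job is handed in: The pot stands upright on the pan's floor (within 2.5 mm, axes within 12 mm, tilt under 0.06 rad), its handle at least 0.7 rad from both the pan's long handle and its loop; the pan stands flat on the hotplate's top, within 55 mm of its centre; both at rest and released (horizontal distance between pot and pan below 0.012 m and z of pot in the frame of pan between 0.002 and 0.0065 m and angle between each of pot, pan's own z axis and vertical below 0.06 rad and angle between the x axis of pot and the x axis of pan, either way round above 0.7 rad and z of pan in the frame of hotplate between 0.086 and 0.094 m and horizontal distance between pan and hotplate_top below 0.055 m and linear speed of each of pot, pan below 0.01 m/s and contact force between the fingers and pot below 0.05 N); the robot touches nothing.
It fails at once if one of the other loose things is shifted by more than 30 mm or tipped over (distance of any of cup_a, cup_b, tube_rack, jug, wash_bottle, reagent_bottle, pipette from where it was at the start of the episode above 0.03 m or angle between any of cup_a, cup_b, tube_rack, jug, wash_bottle, reagent_bottle, pipette's own z axis and vertical above 0.5 rad).
It also fails if it takes over 56 s, if anything falls off the work surface, if the arm or the gripper's body presses on something with over 40 N, if the wrist force passes 120 N, or if a joint passes its speed limit or range.

## Robot

A 6-joint arm with a two-finger parallel gripper is mounted at the origin on the work surface. World frame = base frame: x ahead of the robot, y to its left, z up, the work surface at z = 0. Lengths are in m, angles in degrees, forces in N, time in s.
With the tool pointing down it reaches from about 0.4 to 0.825 m from the base axis. Payload 7 kg.
Tool frame: the origin (TCP) lies on the mounting face of the last link; the fingertips stand 178 mm ahead of it and the grasp point (between the pads) lies 159 mm ahead of it (ctrl.tip_extent is the distance from the TCP to the fingertips, in m); z points along the fingers, y is the direction in which the jaws open and shut (so a half turn about z gives the same grasp; the last joint's range is limited). The gripper opens to 88 mm and grips with 3 to 60 N. Pads are 19 mm wide; open, the fingers measure 130 mm over their backs; the gripper's body (78 mm by 193 mm) begins 47 mm behind the grasp point.
Start: joints at [-48.638, 20.546, 0.682, 0, -70.136, -16.507], TCP at [0.284, -0.612, 0.405] pointing down, gripper open.
Joint ranges: [-176.03, 176.03], [-82.01, 121.73], [-58.28, 71.71], [-173.87, 95.51], [-174.79, -0.11], [-173.66, 173.66]. Speed limits (degrees/s): [136.94, 136.94, 172.46, 180, 180, 180].

## Interface

Orientations are given as [roll, pitch, yaw] about the fixed x, y, z axes, in that order (R = Rz(yaw) Ry(pitch) Rx(roll)).
In Python, from plant import ctrl gives the robot as it stands. The module is installed in compiled form; this text tells all that it offers.
- The arm moves only by the tool carry_out, never from a script. Its argument "moves" is text: rows parted by semicolons, each of 7 numbers parted by spaces: the finger opening in m, from 0 to 0.0876, then the shift along the tool's x, y, z in m, then the turn, a rotation vector about the tool's x, y, z in rad. A call has 1 to 20 rows; each row is the pose to reach, as a shift and turn from the pose commanded when the call began, along the tool's axes at that moment; what a row does not reach only later rows make up. A row lasts 1/10 s, in which the tool goes at most 50 mm and 8.59 degrees, less where a joint would pass 70% of its speed; a pose out of reach is approached as far as the arm can. A call with a gripper value outside its range is refused whole. The fingers move at their own pace and stop on an object; the grip force is fixed at half the most. Time passes only in rows, so rows that repeat a pose let the fingers close. It gives the time, the measured TCP pose, the force and the opening at its end, in the units of the state.
- ctrl.get_obs(): the state, without advancing time (a new reading comes with each control period).
- ctrl.snapshot(name): name is "side" or "top"; returns a dict with "image" (420x560x3 uint8, red, green, blue), "K" (3x3 intrinsics, pixels), "R" (3x3) and "t" (3): a world point X has camera coordinates R X + t. Camera axes: x right, y down, z forward; pixel columns grow to the right and rows downward; lengths in m; the calibration is good to about 2 mm. A picture is of the moment at which its call begins. There is no depth.
- ctrl.close_job(): hands the job in, once; it reports no verdict.
Trained networks look in a picture, given as the dict that the camera call returned (one of the last four; its "shot" number tells which), for a name from the list of things; names that differ only in an ending like _2 or _b are one class to them, and where a whole thing is asked for, a point or a joint stands for the part that bears it (a point fixed in the world has none). Each returns a list of dicts, best first, with "confidence" (0 to 1); they miss things now and then, are a little off and sometimes report something else, mostly with a low value. They report only what shows in the picture. A call takes as long as a camera call. They do not tell look-alikes from the thing itself.
- ctrl.recognise(picture, label): "extent" ([left, top, right, bottom] in pixels, round what is visible of it).
- ctrl.trace(picture, label): "region" (420x560 bool, what is visible of it) and "extent" ([left, top, right, bottom] in pixels, round what is visible of it).
- ctrl.mark_of(picture, label): "at" ([row, column] in pixels: a listed point, or the origin of a listed thing).
The state is a dict: "clock": time; "joint_pos": joint angles; "qvel": joint speeds; "tau": joint torques, N m; "tool_pos": TCP position; "orientation": TCP orientation; "force": force on the tool from outside, world axes, zero at the start; "moment": the same for the moment, N m; "opening": finger opening in m.
Only numpy, scipy, OpenCV 4.12 (cv2) and the standard library are available. Lean on these libraries where they do the work, as an engineer would, in place of code of your own. Each camera call takes 0.05 s, during which the arm holds its last target.

## Working session

There is one attempt and no reset: what is moved stays moved. The work goes in short steps, Python scripts to look and compute and a tool call to move; the robot and the scene stay as the last step left them, time stands still between calls to the robot, and variables do not carry over. Pictures are saved under pics/ and viewed, and the job is handed in when it is done.

Besides the shell and the picture viewer there is one more tool, called as name(argument=value, ...) on one line, values as JSON. carry_out: Moves the arm, as the interface text tells. Its arguments: {"type":"object","properties":{"moves":{"type":"string"}},"required":["moves"]}

```bash
mkdir -p pics
cat > h.py <<'E'
import numpy as np, cv2
from scipy.spatial.transform import Rotation as Ro
from plant import ctrl
def shot(n,f=None):
    s=ctrl.snapshot(n)
    if f: cv2.imwrite('pics/'+f,s['image'][:,:,::-1])
    return s
def ray(s,rc):
    K,R,t=map(np.array,(s['K'],s['R'],s['t']))
    d=R.T@np.linalg.inv(K)@np.array([rc[1],rc[0],1.]); c=-R.T@t
    return c,d/np.linalg.norm(d)
def atz(s,rc,z):
    c,d=ray(s,rc); return c+d*(z-c[2])/d[2]
def tri(a,ra,b,rb):
    c1,d1=ray(a,ra);c2,d2=ray(b,rb)
    A=np.stack([d1,-d2],1);k=np.linalg.lstsq(A,c2-c1,rcond=None)[0]
    p,q=c1+k[0]*d1,c2+k[1]*d2
    return (p+q)/2,np.linalg.norm(p-q)
def proj(s,X):
    K,R,t=map(np.array,(s['K'],s['R'],s['t'])); p=K@(R@np.array(X)+t); return p[1]/p[2],p[0]/p[2]
E
python3 - <<'E'
from h import *
np.set_printoptions(precision=3,suppress=True)
S={n:shot(n,n+'0.png') for n in('side','top')}
for n in S: print(n,-np.array(S[n]['R']).T@S[n]['t'])
for l in ['pot','pot_rim','pot_grip','pan','pan_handle_end','hotplate_top','hotplate','riser','cup_a','tube_rack','jug','wash_bottle','reagent_bottle','pipette']:
  for n in S:
    print(l,n,[(np.round(m['at'],1).tolist(),round(m['confidence'],2)) for m in ctrl.mark_of(S[n],l)])
print(ctrl.get_obs())
E
```

```text
side [0.245 1.197 0.829]
top [0.312 0.006 1.73 ]
pot side [([299.0, 366.6], 0.98), ([265.0, 189.7], 0.71)]
pot top [([279.3, 226.1], 0.81)]
pot_rim side [([242.2, 184.9], 0.89)]
pot_rim top [([284.0, 225.4], 0.86), ([144.9, 235.3], 0.67)]
pot_grip side [([252.5, 231.5], 0.88), ([302.6, 337.8], 0.67)]
pot_grip top [([180.5, 228.5], 0.6), ([260.7, 195.1], 0.6)]
pan side [([191.4, 279.2], 0.6)]
pan top [([195.7, 326.4], 0.82)]
pan_handle_end side [([151.9, 316.4], 0.63), ([188.5, 285.9], 0.47)]
pan_handle_end top [([219.8, 368.2], 0.96)]
hotplate_top side [([190.7, 288.2], 0.68), ([171.9, 267.8], 0.38)]
hotplate_top top [([198.5, 329.1], 0.62)]
hotplate side [([217.5, 291.3], 0.87), ([170.4, 268.4], 0.28)]
hotplate top [([208.2, 325.1], 0.85)]
riser side [([190.0, 288.6], 0.55), ([241.2, 215.1], 0.26)]
riser top [([137.0, 235.4], 0.84)]
cup_a side [([286.9, 153.1], 0.97), ([242.6, 211.3], 0.93), ([217.0, 294.7], 0.75), ([190.0, 287.9], 0.73)]
cup_a top [([155.4, 267.6], 0.74), ([132.4, 204.1], 0.45)]
tube_rack side [([371.2, 184.9], 0.79), ([152.4, 319.8], 0.54)]
tube_rack top [([182.3,
[... 285 characters left out ...]
0.5, 219.4], 0.59), ([190.5, 288.2], 0.17)]
reagent_bottle top [([149.6, 316.2], 0.53), ([154.1, 267.0], 0.38), ([182.9, 144.7], 0.26), ([244.9, 176.2], 0.23)]
pipette side [([344.6, 298.5], 0.94)]
pipette top [([246.2, 176.7], 0.76), ([170.2, 407.0], 0.37)]
{'clock': 1.5, 'joint_pos': array([-48.639,  20.547,   0.681,   0.   , -70.134, -16.508]), 'qvel': array([-0.028,  0.023,  0.045,  0.09 ,  0.06 ,  0.024]), 'tau': array([ -0.001, -58.238,  29.33 ,   7.003,   0.012,  -0.   ]), 'tool_pos': array([ 0.284, -0.612,  0.405]), 'orientation': array([-180.   ,   -0.   , -155.146]), 'force': array([ 0.345,  0.772, -0.19 ]), 'moment': array([-0.009,  0.018, -0.015]), 'opening': 0.08771096461288415}
```

View pics/side0.png

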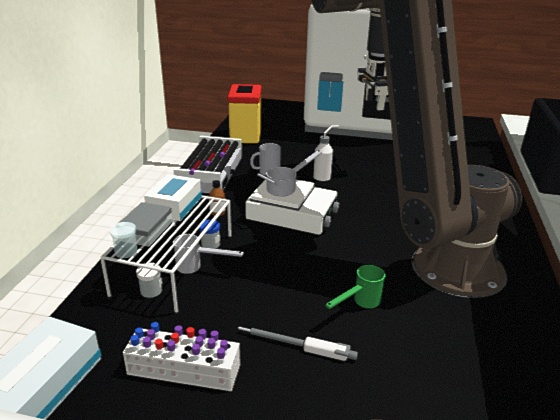

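View pics/top0.png

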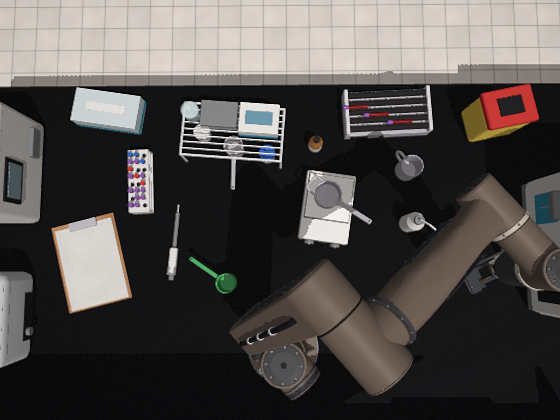

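Run:
```python
from h import *
np.set_printoptions(precision=3,suppress=True)
S={n:shot(n) for n in('side','top')}
a,b=S['side'],S['top']
crop=lambda im,r0,r1,c0,c1,k: cv2.resize(im[r0:r1,c0:c1,::-1],None,fx=k,fy=k,interpolation=cv2.INTER_CUBIC)
cv2.imwrite('pics/c_side.png',crop(a['image'],160,310,90,350,3))
cv2.imwrite('pics/c_top.png',crop(b['image'],90,260,170,380,3.5))
print('grip',tri(a,[252.5,231.5],b,[180.5,228.5]), atz(b,[180.5,230],.068),atz(a,[252.5,231.5],.068))
print('rim',atz(a,[242.2,184.9],.084),atz(b,[144.9,235.3],.084))
print('pan org',atz(b,[195.7,326.4],.09),atz(a,[191.4,279.2],.09))
print('pan end',atz(b,[219.8,368.2],.171),atz(a,[151.9,316.4],.171),tri(a,[151.9,316.4],b,[219.8,368.2]))
print('hp',atz(b,[198.5,329.1],.09),atz(a,[190.7,288.2],.09))
print('riser',atz(b,[137,235.4],.0)); 
for n,rc in dict(cupA=[155.4,267.6],cupB=[132.4,204.1],rack=[182.3,144.9],reag=[149.6,316.2],pip=[246.2,176.7],jug=[173,404.9],wash=[225.9,405.5]).items(): print(n,atz(b,rc,0))
for n,m in [('pot','top'),('pot','side'),('pan','top'),('pan','side')]:
  for r in ctrl.trace(S[m],n)[:2]: print(n,m,r['confidence'],r['extent'])
print(ctrl.get_obs()['clock'])
```

```text
grip (array([0.579, 0.186, 0.078]), np.float64(0.0038325964619082865)) [0.583 0.182 0.068] [0.582 0.172 0.068]
rim [0.704 0.178 0.084] [0.705 0.162 0.084]
pan org [ 0.525 -0.15   0.09 ] [ 0.526 -0.138  0.09 ]
pan end [ 0.435 -0.276  0.171] [ 0.438 -0.273  0.171] (array([ 0.437, -0.276,  0.17 ]), np.float64(0.002823155202886841))
hp [ 0.515 -0.159  0.09 ] [ 0.5   -0.149  0.09 ]
riser [0.754 0.17  0.   ]
cupA [0.685 0.053 0.   ]
cupB [0.772 0.285 0.   ]
rack [0.589 0.497 0.   ]
reag [ 0.706 -0.124  0.   ]
pip [0.357 0.378 0.   ]
jug [ 0.618 -0.443  0.   ]
wash [ 0.426 -0.44   0.   ]
pot top 0.89 [225.4, 138.6, 241.3, 187.4]
pot top 0.65 [189.1, 256.3, 237.3, 293.8]
pot side 0.79 [325.5, 266.8, 382.6, 308.1]
pot side 0.61 [174.6, 233.9, 241.2, 271.1]
pan top 0.56 [307.4, 172.4, 373.8, 219.0]
pan side 0.85 [259.0, 153.2, 323.3, 192.7]
1.8
```

View pics/c_side.png

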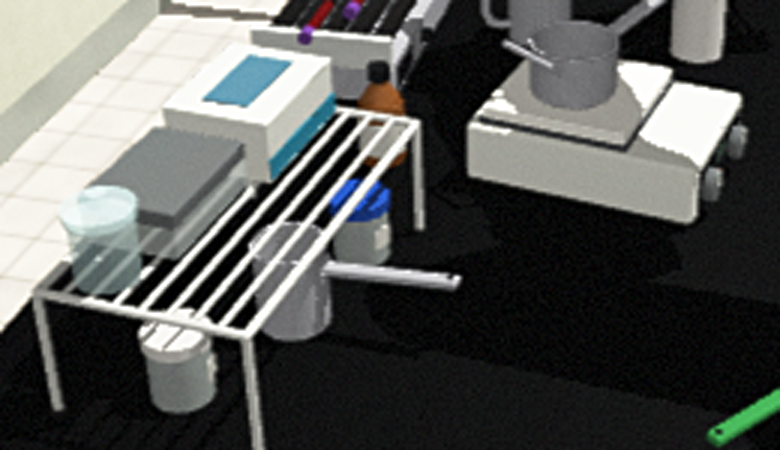

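View pics/c_top.png

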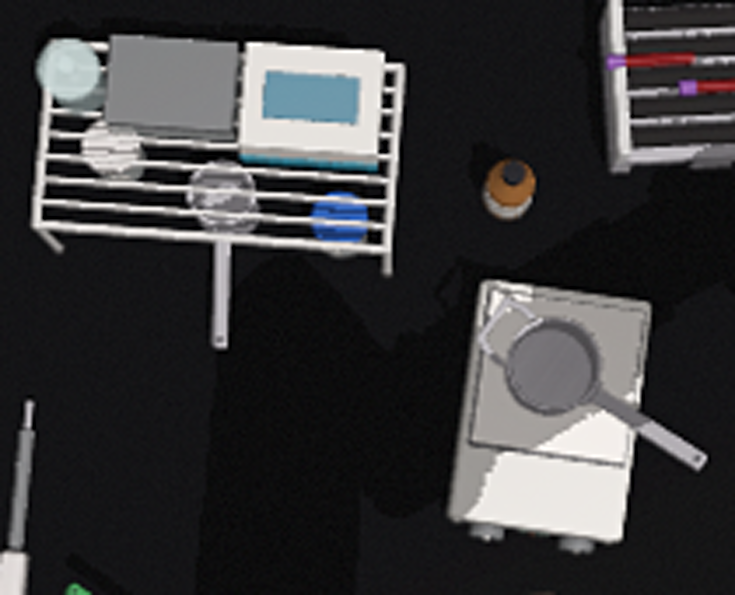

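Run:
```python
from h import *
np.set_printoptions(precision=4,suppress=True)
b=shot('top');a=shot('side')
T=lambda x,y,z: atz(b,[90+(y+.5)/3.5-.5,170+(x+.5)/3.5-.5],z)
Sd=lambda x,y,z: atz(a,[160+(y+.5)/3-.5,90+(x+.5)/3-.5],z)
print('rim',T(223,195,.084),'he',T(220,348,.069),'hmid wall',T(223,242,.065))
print('rim s',Sd(289,248,.084),'he s',Sd(460,280,.069))
print('pan rim',T(553,367,.146),'he',T(704,461,.172), 'side',Sd(573,50,.146))
print('shelf',T(37,228,.125),T(388,248,.125),T(45,45,.125),T(403,66,.125), 'sideview', Sd(248,333,.125),Sd(418,121,.125))
print('cupA cap',T(340,217,.066),'cupB',T(112,148,.066),'glass',)
print('hp top corners',*[T(*p,.09) for p in((484,283),(650,303),(628,465),(470,443))])
```

```text
rim [0.7031 0.1692 0.084 ] he [0.5523 0.1729 0.069 ] hmid wall [0.6598 0.1708 0.065 ]
rim s [0.7007 0.1781 0.084 ] he s [0.5521 0.1681 0.069 ]
pan rim [ 0.5215 -0.149   0.146 ] he [ 0.43   -0.2842  0.172 ] side [ 0.5201 -0.1283  0.146 ]
shelf [0.662  0.3446 0.125 ] [0.6405 0.006  0.125 ] [0.8435 0.3397 0.125 ] [ 0.8202 -0.0095  0.125 ] sideview [0.6638 0.3471 0.125 ] [0.6368 0.009  0.125 ]
cupA cap [0.6843 0.0538 0.066 ] cupB [0.7562 0.2829 0.066 ] glass
hp top corners [ 0.6123 -0.088   0.09  ] [ 0.5916 -0.2503  0.09  ] [ 0.4327 -0.2257  0.09  ] [ 0.4548 -0.0728  0.09  ]
```

```bash
cat >> h.py <<'E'
def go(p,yaw,pos=None,ori=None):
    """p=target grasp point, tool down with yaw deg -> shift, rotvec in tool axes"""
    o=ctrl.get_obs(); pos=o['tool_pos'] if pos is None else pos; ori=o['orientation'] if ori is None else ori
    R0=Ro.from_euler('xyz',ori,degrees=True); R1=Ro.from_euler('xyz',[180,0,yaw],degrees=True)
    d=R0.inv().apply(np.array(p)+[0,0,.159]-pos); r=(R0.inv()*R1).as_rotvec()
    print('now',np.round(pos,4),np.round(ori,2),'shift',np.round(d,4),'rot',np.round(r,4),'t',o['clock'])
E
python3 -c "
from h import *
go([.571,.172,.17],180)"
```

```text
now [ 0.2837 -0.6125  0.4046] [ 180.      0.   -155.15] shift [-0.5904  0.591   0.0757] rot [0.     0.     0.4338] t 1.9
```

carry_out(moves="0.05 -0.59 0.591 0 0 0 0.434;0.05 -0.59 0.591 0 0 0 0.434;0.05 -0.59 0.591 0 0 0 0.434;0.05 -0.59 0.591 0 0 0 0.434;0.05 -0.59 0.591 0 0 0 0.434;0.05 -0.59 0.591 0 0 0 0.434;0.05 -0.59 0.591 0 0 0 0.434;0.05 -0.59 0.591 0 0 0 0.434;0.05 -0.59 0.591 0 0 0 0.434;0.05 -0.59 0.591 0 0 0 0.434;0.05 -0.59 0.591 0 0 0 0.434;0.05 -0.59 0.591 0 0 0 0.434;0.05 -0.59 0.591 0 0 0 0.434;0.05 -0.59 0.591 0 0 0 0.434;0.05 -0.59 0.591 0 0 0 0.434;0.05 -0.59 0.591 0 0 0 0.434;0.05 -0.59 0.591 0.075 0 0 0.434;0.05 -0.59 0.591 0.075 0 0 0.434;0.05 -0.59 0.591 0.075 0 0 0.434;0.05 -0.59 0.591 0.075 0 0 0.434")

```text
clock: 3.9
tool_pos: [0.5707, 0.1719, 0.3295]
orientation: [-179.9, -0.1, -180.0]
force: [1.0, -0.7, 0.4]
opening: 0.0503
```

```bash
python3 - <<'E'
from h import *
print(ctrl.get_obs()['joint_pos'])
go([.571,.172,.068],180)
for n in('side','top'):
  s=shot(n); r,c=map(int,proj(s,[.57,.172,.09])); im=s['image'][max(r-80,0):r+80,max(c-100,0):c+100,::-1]
  cv2.imwrite(f'pics/{n}1.png',cv2.resize(im,None,fx=3.5,fy=3.5,interpolation=cv2.INTER_CUBIC))
E
python3 -c "
import cv2,numpy as np
a=cv2.imread('pics/side1.png');b=cv2.imread('pics/top1.png')
cv2.imwrite('pics/j1.png',cv2.resize(np.vstack([a,b]),(500,800))[:,:] if 0 else cv2.resize(np.hstack([a,b]),(800,320)))"
```

```text
[ 3.55395243e+01  1.65769084e+01 -1.54746545e+01  3.10764663e-02
 -5.80361525e+01 -1.25521955e+02]
now [0.5707 0.1719 0.3295] [-1.7993e+02 -6.0000e-02 -1.7997e+02] shift [-0.0004  0.0003  0.1025] rot [-0.0013 -0.001   0.0006] t 3.9
```

View pics/j1.png

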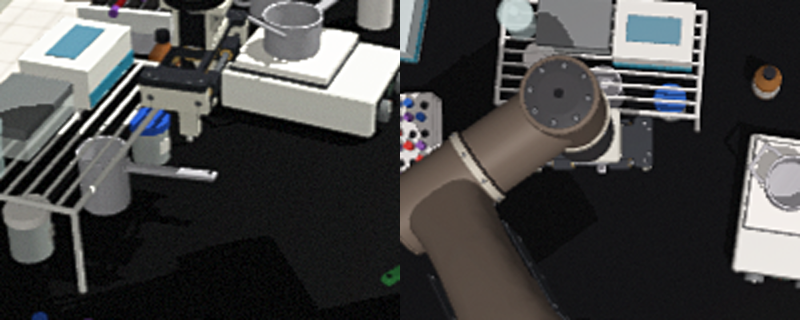

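carry_out(moves="0.05 0 0 0.02 0 0 0;0.05 0 0 0.04 0 0 0;0.05 0 0 0.06 0 0 0;0.05 0 0 0.07 0 0 0;0.05 0 0 0.07 0 0 0")

```text
clock: 4.5
tool_pos: [0.5706, 0.1711, 0.2598]
orientation: [-180.0, -0.0, 179.9]
force: [-0.1, 0.9, 0.1]
opening: 0.0503
```

```bash
cat > look.py <<'E'
from h import *
import sys
p=[float(v) for v in sys.argv[1:4]]; out=sys.argv[4]; w=int(sys.argv[5]) if len(sys.argv)>5 else 45
ims=[]
for n in('side','top'):
  s=shot(n); r,c=proj(s,p); r=int(min(max(r,w),419-w));c=int(min(max(c,w),559-w))
  ims.append(cv2.resize(s['image'][r-w:r+w,c-w:c+w,::-1],(400,400),interpolation=cv2.INTER_CUBIC))
cv2.imwrite('pics/'+out,np.hstack(ims))
E
python3 look.py .57 .172 .07 j2.png
```

```text
(no output)
```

View pics/j2.png

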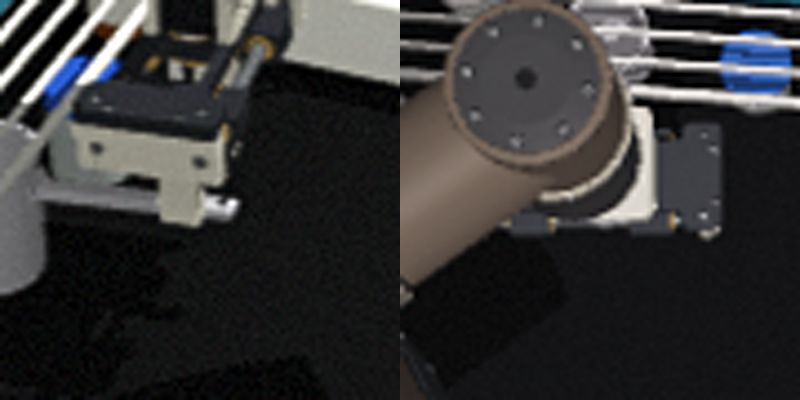

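carry_out(moves="0.05 0 0 0.015 0 0 0;0.05 0 0 0.033 0 0 0;0.05 0 0 0.033 0 0 0;0 0 0 0.033 0 0 0;0 0 0 0.033 0 0 0;0 0 0 0.033 0 0 0;0 0 0 0.033 0 0 0;0 0 0 0.033 0 0 0;0 0 0 0.033 0 0 0")

```text
clock: 5.5
tool_pos: [0.5706, 0.1716, 0.2268]
orientation: [-180.0, 0.0, 180.0]
force: [-0.2, -1.1, -0.1]
opening: 0.0137
```

carry_out(moves="0 0.005 0 0 0 0 0;0 0.015 0 0 0 0 0;0 0.03 0 0 0 0 0;0 0.045 0 0 0 0 0;0 0.06 0 0 0 0 0;0 0.075 0 0 0 0 0;0 0.09 0 0 0 0 0;0 0.105 0 0 0 0 0;0 0.12 0 0 0 0 0;0 0.135 0 0 0 0 0;0 0.15 0 0 0 0 0;0 0.165 0 0 0 0 0;0 0.175 0 0 0 0 0;0 0.18 0 0 0 0 0;0 0.18 0 0 0 0 0")

```text
clock: 7.0
tool_pos: [0.3896, 0.1715, 0.2267]
orientation: [-180.0, -0.1, -180.0]
force: [-5.4, 0.5, 3.8]
opening: 0.0136
```

```bash
python3 look.py .5 .172 .05 j3.png 60
```

```text
(no output)
```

View pics/j3.png

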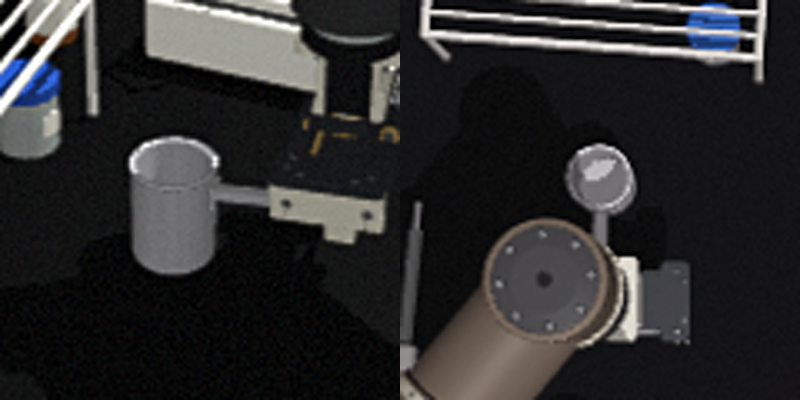

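carry_out(moves="0.03 0 0 0 0 0 0;0.05 0 0 0 0 0 0;0.05 0 0 0 0 0 0;0.05 0 0 0 0 0 0;0.05 0 0 -0.03 0 0 0;0.05 0 0 -0.06 0 0 0;0.05 0 0 -0.1 0 0 0;0.05 0 0 -0.13 0 0 0;0.05 0 0 -0.13 0 0 0")

```text
clock: 8.0
tool_pos: [0.3917, 0.1726, 0.3608]
orientation: [179.7, 0.3, -180.0]
force: [-0.6, 0.6, -0.5]
opening: 0.0497
```

Run:
```python
from h import *
np.set_printoptions(precision=4,suppress=True)
a=shot('side');b=shot('top')
for s,n in((a,'side'),(b,'top')):
  for l,z in(('pot',0),('pot_rim',.084),('pot_grip',.068),('pan',.09)):
    for m in ctrl.mark_of(s,l)[:2]: print(l,n,np.round(m['at'],1),round(m['confidence'],2),atz(s,m['at'],z))
r0,c0=125,190
for s,n,q in((a,'side',(.5,.17,.05)),(b,'top',(.5,.17,.05))):
  r,c=proj(s,q); r0=int(r-50);c0=int(c-50); print(n,r0,c0)
  cv2.imwrite(f'pics/{n}4.png',cv2.resize(s['image'][r0:r0+100,c0:c0+100,::-1],(600,600),interpolation=cv2.INTER_CUBIC))
print(ctrl.get_obs()['clock'])
```

```text
pot side [275.3 253.1] 0.76 [0.5271 0.1647 0.    ]
pot side [299.7 367.5] 0.74 [0.2295 0.1915 0.    ]
pot_rim side [271.4 367.6] 0.89 [0.238  0.1899 0.084 ]
pot_rim side [248.1 251.2] 0.64 [0.5318 0.1629 0.084 ]
pot_grip side [302.7 335.5] 0.84 [0.2998 0.3012 0.068 ]
pot_grip side [262.1 301.7] 0.69 [0.4003 0.1693 0.068 ]
pan side [192.8 280.6] 0.55 [ 0.5196 -0.13    0.09  ]
pot top [200.1 235.1] 0.87 [0.5221 0.1702 0.    ]
pot top [196.8 328.9] 0.45 [ 0.5324 -0.1677  0.    ]
pot_rim top [194.9 232.2] 0.58 [0.5299 0.1723 0.084 ]
pot_rim top [282.8 226.1] 0.56 [0.2313 0.1913 0.084 ]
pot_grip top [260.3 196. ] 0.78 [0.3071 0.2966 0.068 ]
pan top [197.1 328. ] 0.79 [ 0.5199 -0.1556  0.09  ]
pan top [134.2 202.7] 0.6 [0.7417 0.2751 0.09  ]
side 212 212
top 154 183
8.5
```

View pics/top4.png

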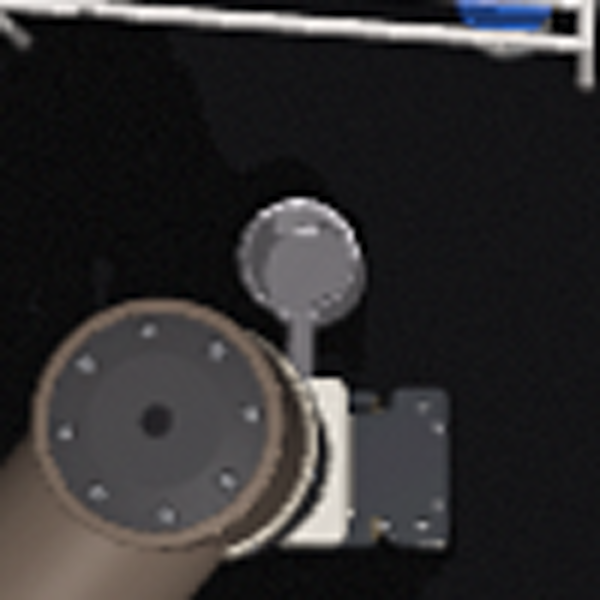

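View pics/side4.png

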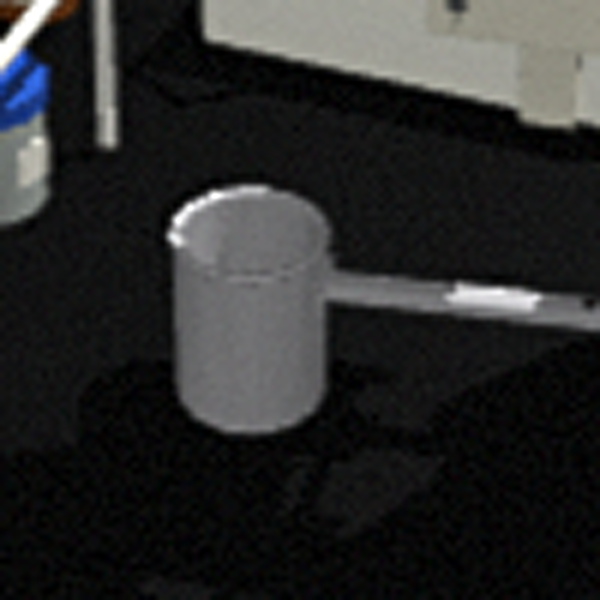

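Run:
```python
from h import *
np.set_printoptions(precision=4,suppress=True)
a=shot('side');b=shot('top')
print(atz(b,[196.6,232.6],.084),atz(a,[250.2,253.2],.084),tri(a,[250.2,253.2],b,[196.6,232.6]))
x=[(250+.5)/6-.5+212,(430+.5)/6-.5+212]; 
print(atz(b,[154+350/6-.5,183+302/6-.5],.064))
print(ctrl.get_obs()['joint_pos'])
for yaw in(40,-140): go([.524,.17,.2],yaw)
```

```text
[0.524  0.1709 0.084 ] [0.5245 0.1706 0.084 ] (array([0.5242, 0.1709, 0.0842]), np.float64(0.0004565860142022934))
[0.4734 0.1718 0.064 ]
[  50.4513   -1.2209  -32.9744   -0.0005  -58.2871 -140.4609]
now [0.3906 0.1718 0.3563] [-179.97   -0.03  179.99] shift [-0.1334 -0.0018 -0.0027] rot [-0.0008  0.0005  2.4433] t 8.6
now [0.3906 0.1718 0.3563] [-179.97   -0.03  179.99] shift [-0.1334 -0.0018 -0.0027] rot [-0.0004 -0.0006 -0.6983] t 8.6
```

carry_out(moves="0.0876 -0.133 -0.002 -0.003 0 0 -0.698;0.0876 -0.133 -0.002 -0.003 0 0 -0.698;0.0876 -0.133 -0.002 -0.003 0 0 -0.698;0.0876 -0.133 -0.002 -0.003 0 0 -0.698;0.0876 -0.133 -0.002 -0.003 0 0 -0.698;0.0876 -0.133 -0.002 -0.003 0 0 -0.698;0.0876 -0.133 -0.002 -0.003 0 0 -0.698;0.0876 -0.133 -0.002 -0.003 0 0 -0.698")

```text
clock: 9.4
tool_pos: [0.5234, 0.1699, 0.3598]
orientation: [-180.0, 0.0, -140.2]
force: [0.3, -0.5, -0.1]
opening: 0.0875
```

```bash
python3 -c "
from h import *
go([.5242,.1708,.078],-140)"; python3 look.py .524 .171 .1 j5.png 50
```

```text
now [0.5234 0.1699 0.3598] [-1.8000e+02  2.0000e-02 -1.4016e+02] shift [-0.0011  0.0002  0.1228] rot [-0.      0.0003 -0.0027] t 9.4
```

View pics/j5.png

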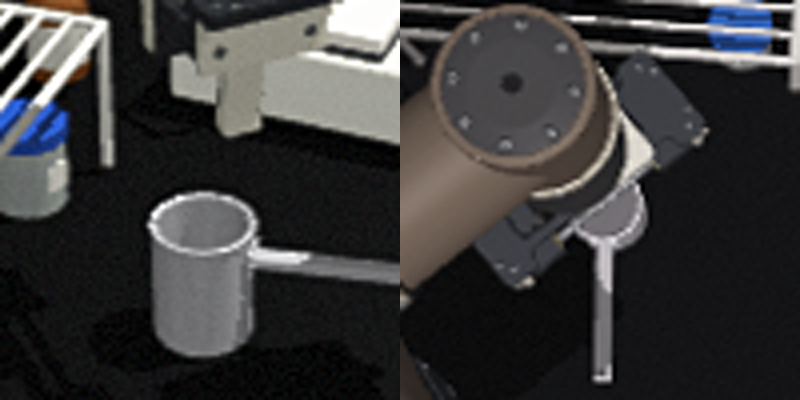

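carry_out(moves="0.0876 -0.001 0 0.03 0 0 0;0.0876 -0.001 0 0.06 0 0 0;0.0876 -0.001 0 0.08 0 0 0;0.0876 -0.001 0 0.09 0 0 0;0.0876 -0.001 0 0.1 0 0 0;0.0876 -0.001 0 0.112 0 0 0;0.0876 -0.001 0 0.123 0 0 0;0.0876 -0.001 0 0.123 0 0 0;0.0876 -0.001 0 0.123 0 0 0")

```text
clock: 10.4
tool_pos: [0.5245, 0.1705, 0.2367]
orientation: [-180.0, -0.0, -140.0]
force: [0.3, 0.1, -0.2]
opening: 0.0874
```

```bash
python3 look.py .524 .171 .07 j6.png 45
```

```text
(no output)
```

View pics/j6.png

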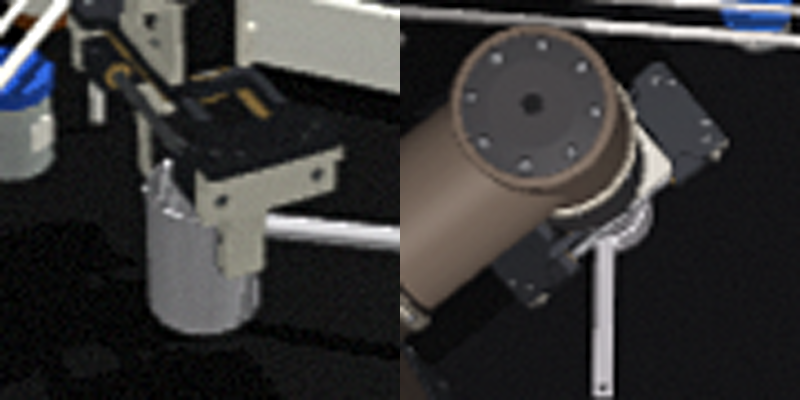

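carry_out(moves="0.06 0 0 0 0 0 0;0.05 0 0 0 0 0 0;0.05 0 0 0 0 0 0;0.05 0 0 0 0 0 0;0.05 0 0 0 0 0 0;0.05 0 0 0 0 0 0;0.05 0 0 0 0 0 0")

```text
clock: 11.2
tool_pos: [0.5245, 0.1707, 0.2369]
orientation: [180.0, 0.0, -140.0]
force: [-1.6, 2.8, 4.0]
opening: 0.0643
```

carry_out(moves="0.05 0 0 -0.01 0 0 0;0.05 0 0 -0.025 0 0 0;0.05 0 0 -0.05 0 0 0;0.05 0 0 -0.075 0 0 0;0.05 0 0 -0.1 0 0 0;0.05 0 0 -0.125 0 0 0;0.05 0 0 -0.15 0 0 0;0.05 0 0 -0.175 0 0 0;0.05 0 0 -0.19 0 0 0;0.05 0 0 -0.195 0 0 0;0.05 0 0 -0.195 0 0 0")

```text
clock: 12.3
tool_pos: [0.5242, 0.1701, 0.4319]
orientation: [180.0, 0.0, -140.0]
force: [0.3, 0.3, -3.4]
opening: 0.0637
```

```bash
python3 - <<'E'
from h import *
np.set_printoptions(precision=4,suppress=True)
a=shot('side');b=shot('top')
for s,n in((a,'side'),(b,'top')):
  for l,z in(('pan',.09),('pan_handle_end',.171),('hotplate_top',.09)):
    for m in ctrl.mark_of(s,l)[:1]: print(l,n,np.round(m['at'],1),round(m['confidence'],2),atz(s,m['at'],z))
  r,c=proj(s,(.51,-.16,.146)); r0=int(r-37);c0=int(c-50); print(n,r0,c0)
  cv2.imwrite(f'pics/{n}p.png',cv2.resize(s['image'][r0:r0+75,c0:c0+100,::-1],(800,600),interpolation=cv2.INTER_CUBIC))
E
python3 look.py .524 .171 .25 j7.png 60
```

```text
pan side [189.9 281.4] 0.95 [ 0.5212 -0.1485  0.09  ]
pan_handle_end side [149.6 316.7] 0.7 [ 0.4395 -0.2909  0.171 ]
hotplate_top side [191.6 286.6] 0.57 [ 0.5037 -0.1418  0.09  ]
side 135 236
pan top [196.6 329. ] 0.67 [ 0.5216 -0.159   0.09  ]
pan_handle_end top [223.5 369.6] 0.65 [ 0.4232 -0.2804  0.171 ]
hotplate_top top [197. 327.] 0.84 [ 0.5203 -0.1521  0.09  ]
top 160 281
```

View pics/j7.png

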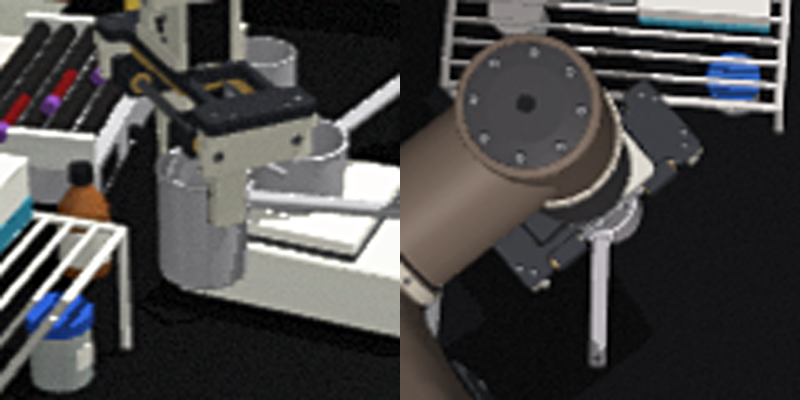

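View pics/topp.png

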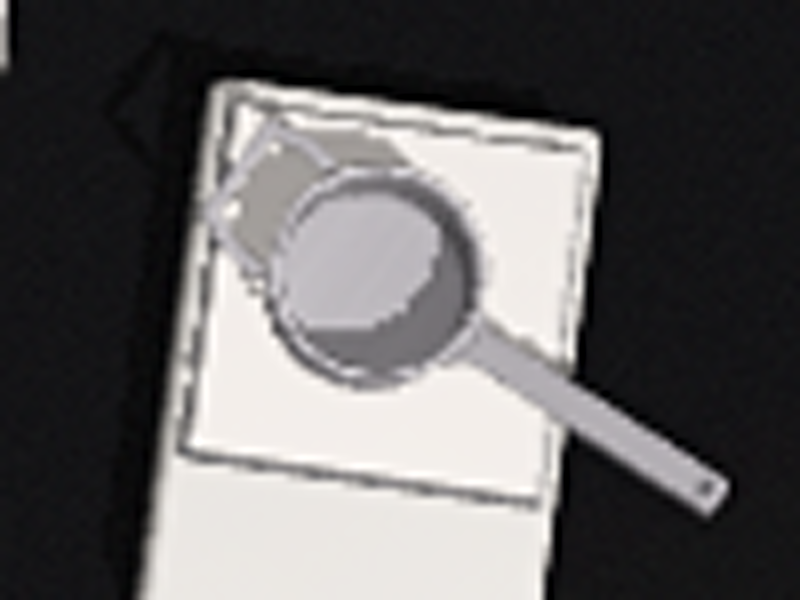

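View pics/sidep.png

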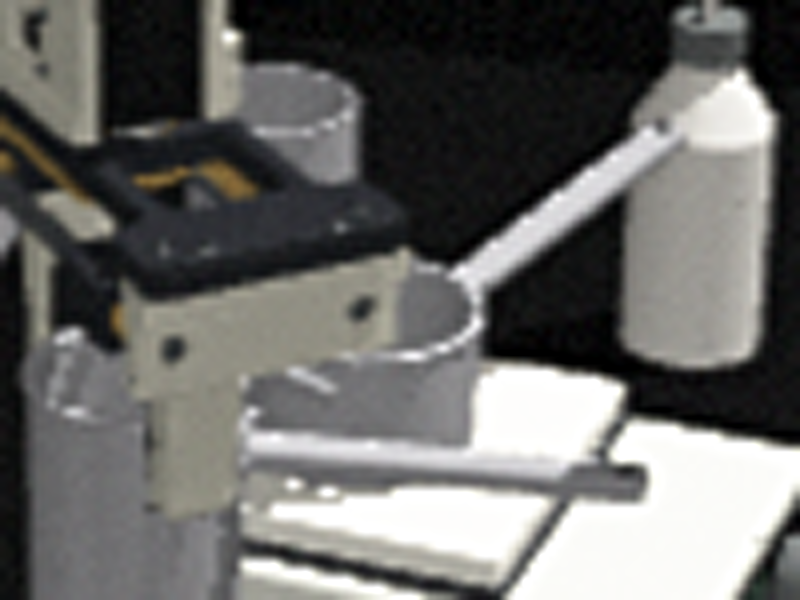

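Run:
```python
from h import *
np.set_printoptions(precision=4,suppress=True)
b=shot('top');a=shot('side')
T=lambda x,y,z: atz(b,[160+(y+.5)/8-.5,281+(x+.5)/8-.5],z)
c=T(376,272,.146);e=T(712,493,.172);w=T(478,342,.14)
print('pan',c,'end',e,np.degrees(np.arctan2(*(e-c)[1::-1])),np.linalg.norm((e-c)[:2]),'w',np.degrees(np.arctan2(*(w-c)[1::-1])))
l=(T(277,125,.161)+T(213,208,.161))/2; print('loop',l,np.degrees(np.arctan2(*(c-l)[1::-1])),np.linalg.norm((c-l)[:2]))
# overlay model circles
for f,s in(('side0',a),('top0',b)):
  im=cv2.imread(f'pics/{f}.png'); r,cc=map(int,proj(s,[.51,-.16,.146])); r0,c0=r-37,cc-50
  im=cv2.resize(im[r0:r0+75,c0:c0+100],(800,600),interpolation=cv2.INTER_CUBIC)
  for z,rad in((.146,.044),(.09,.044)):
    for t in np.linspace(0,6.28,60):
      rr,c2=proj(s,[c[0]+rad*np.cos(t),c[1]+rad*np.sin(t),z]); cv2.circle(im,(int((c2-c0+.5)*8),int((rr-r0+.5)*8)),2,(0,0,255),-1)
  cv2.imwrite(f'pics/ov_{f}.png',im)
x=np.hstack([cv2.imread('pics/ov_side0.png'),cv2.imread('pics/ov_top0.png')]);cv2.imwrite('pics/ov.png',cv2.resize(x,(800,300)))
```

```text
pan [ 0.5246 -0.1488  0.146 ] end [ 0.4306 -0.2802  0.172 ] -125.55741176575225 0.16160117820381645 w -124.0510879408543
loop [ 0.5664 -0.0943  0.161 ] -127.55148155464101 0.06868219914208083
```

View pics/ov.png

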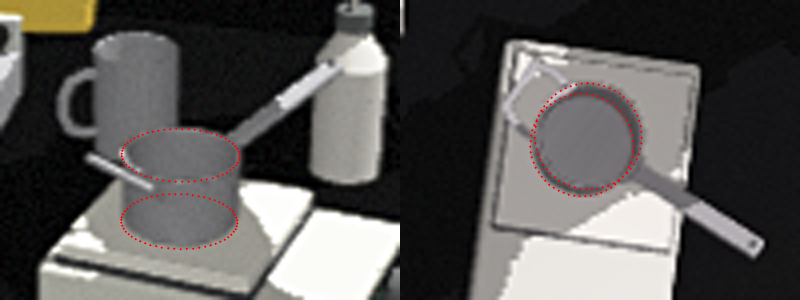

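```bash
python3 -c "
from h import *
go([.5235,-.148,.273],-157)"
```

```text
now [0.5244 0.1704 0.4316] [ 1.8000e+02 -1.0000e-02 -1.4002e+02] shift [ 0.2053 -0.2434 -0.0004] rot [ 0.000e+00 -2.000e-04  2.963e-01] t 12.9
```

carry_out(moves="0.05 0.01 -0.012 0 0 0 0.01;0.05 0.025 -0.03 0 0 0 0.03;0.05 0.045 -0.053 0 0 0 0.06;0.05 0.065 -0.077 0 0 0 0.09;0.05 0.085 -0.101 0 0 0 0.12;0.05 0.105 -0.124 0 0 0 0.15;0.05 0.125 -0.148 0 0 0 0.18;0.05 0.145 -0.172 0 0 0 0.21;0.05 0.165 -0.196 0 0 0 0.24;0.05 0.185 -0.219 0 0 0 0.27;0.05 0.197 -0.234 0 0 0 0.29;0.05 0.205 -0.243 0 0 0 0.296;0.05 0.205 -0.243 0 0 0 0.296;0.05 0.205 -0.243 0 0 0 0.296")

```text
clock: 14.3
tool_pos: [0.5233, -0.1475, 0.4316]
orientation: [180.0, 0.0, -157.0]
force: [1.1, 0.9, -3.6]
opening: 0.0641
```

```bash
python3 -c "
from h import *
go([.5235,-.148,.172],-157)
a=shot('side')
r,c=proj(a,[.52,-.15,.19]); r=int(r);c=int(c)
im=a['image'][r-50:r+50,c-65:c+65,::-1]; im=cv2.resize(im,(780,600),interpolation=cv2.INTER_CUBIC)
cv2.imwrite('pics/s8.png',im)
"; python3 look.py .524 -.148 .2 j8.png 50
```

```text
now [ 0.5233 -0.1475  0.4316] [ 179.99    0.   -157.  ] shift [-0.     -0.0006  0.1006] rot [0.0002 0.0001 0.    ] t 14.3
```

View pics/s8.png

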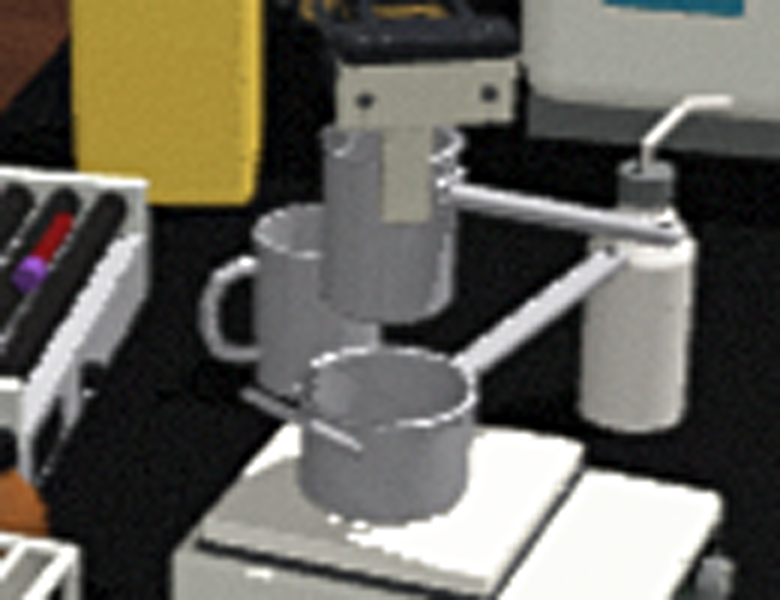

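View pics/j8.png

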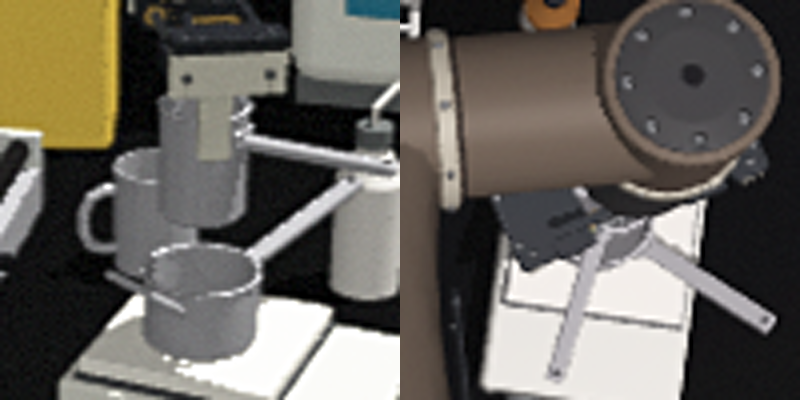

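carry_out(moves="0.05 0 0 0.01 0 0 0;0.05 0 0 0.02 0 0 0;0.05 0 0 0.03 0 0 0;0.05 0 0 0.04 0 0 0;0.05 0 0 0.05 0 0 0;0.05 0 0 0.055 0 0 0;0.05 0 0 0.06 0 0 0;0.05 0 0 0.06 0 0 0")

```text
clock: 15.25
tool_pos: [0.5234, -0.1475, 0.371]
orientation: [180.0, -0.1, -157.0]
force: [0.2, 0.3, -2.9]
opening: 0.0643
```

```bash
python3 look.py .524 -.148 .16 j9.png 40
```

```text
(no output)
```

View pics/j9.png

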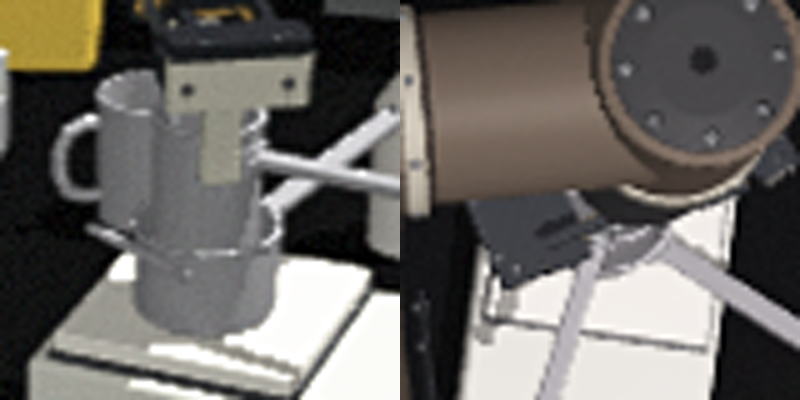

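carry_out(moves="0.05 0 0 0.008 0 0 0;0.05 0 0 0.016 0 0 0;0.05 0 0 0.024 0 0 0;0.05 0 0 0.03 0 0 0;0.05 0 0 0.034 0 0 0;0.05 0 0 0.035 0 0 0;0.05 0 0 0.035 0 0 0;0.05 0 0 0.035 0 0 0")

```text
clock: 16.15
tool_pos: [0.5236, -0.1475, 0.3369]
orientation: [-180.0, 0.0, -157.0]
force: [0.4, -0.4, -2.7]
opening: 0.0642
```

carry_out(moves="0.05 0 0 0.001 0 0 0;0.05 0 0 0.002 0 0 0;0.05 0 0 0.003 0 0 0;0.05 0 0 0.0035 0 0 0;0.05 0 0 0.0035 0 0 0")

```text
clock: 16.65
tool_pos: [0.5234, -0.1475, 0.3331]
orientation: [180.0, -0.0, -157.0]
force: [0.8, 0.1, -3.4]
opening: 0.0641
```

```bash
python3 look.py .524 -.148 .16 j10.png 40
```

```text
(no output)
```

View pics/j10.png

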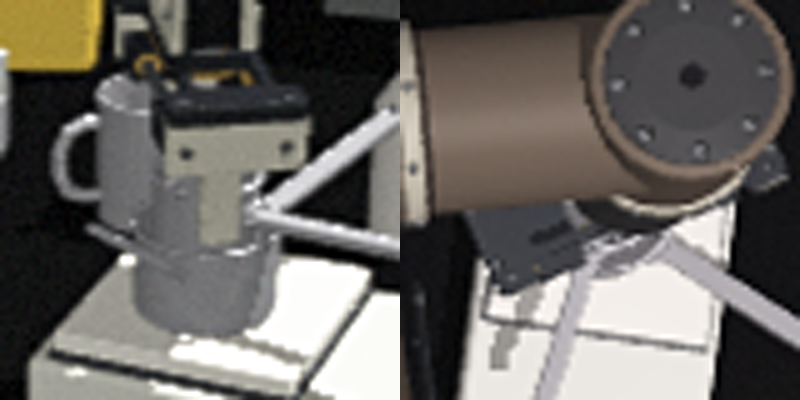

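Still unloaded, about 2 mm to go; lowering in small steps until the force changes.

carry_out(moves="0.05 0 0 0.0005 0 0 0;0.05 0 0 0.001 0 0 0;0.05 0 0 0.001 0 0 0;0.05 0 0 0.001 0 0 0")

```text
clock: 17.15
tool_pos: [0.5234, -0.1475, 0.3322]
orientation: [-180.0, -0.0, -157.0]
force: [-0.9, 0.3, -2.6]
opening: 0.0639
```

carry_out(moves="0.05 0 0 0.0005 0 0 0;0.05 0 0 0.001 0 0 0;0.05 0 0 0.001 0 0 0;0.05 0 0 0.001 0 0 0")

```text
clock: 17.55
tool_pos: [0.5234, -0.1475, 0.3311]
orientation: [180.0, -0.0, -157.0]
force: [0.4, 0.3, -3.6]
opening: 0.064
```

carry_out(moves="0.05 0 0 0.0005 0 0 0;0.05 0 0 0.0005 0 0 0;0.05 0 0 0.0005 0 0 0")

```text
clock: 17.85
tool_pos: [0.5236, -0.1474, 0.331]
orientation: [-180.0, 0.0, -157.0]
force: [-0.1, 1.7, 0.4]
opening: 0.0639
```

carry_out(moves="0.05 0 0 0.0005 0 0 0;0.05 0 0 0.0005 0 0 0;0.05 0 0 0.0005 0 0 0")

```text
clock: 18.15
tool_pos: [0.5236, -0.1474, 0.3309]
orientation: [-180.0, 0.1, -157.0]
force: [-2.2, 2.8, 5.1]
opening: 0.064
```

carry_out(moves="0.068 0 0 0 0 0 0;0.074 0 0 0 0 0 0;0.078 0 0 0 0 0 0;0.08 0 0 0 0 0 0;0.08 0 0 0 0 0 0;0.08 0 0 -0.01 0 0 0;0.08 0 0 -0.03 0 0 0;0.08 0 0 -0.06 0 0 0;0.08 0 0 -0.1 0 0 0;0.08 0 0 -0.14 0 0 0;0.08 0 0 -0.14 0 0 0")

```text
clock: 19.25
tool_pos: [0.5242, -0.1479, 0.4772]
orientation: [-179.7, 0.5, -156.9]
force: [0.8, -0.1, -0.4]
opening: 0.08
```

```bash
python3 look.py .524 -.148 .16 j11.png 45
```

```text
(no output)
```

View pics/j11.png

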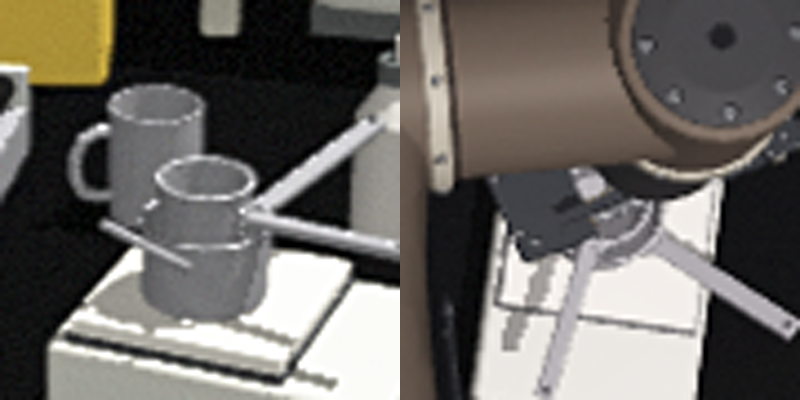

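carry_out(moves="0.08 -0.02 0.04 0 0 0 0;0.08 -0.04 0.09 0 0 0 0;0.08 -0.06 0.14 0 0 0 0;0.08 -0.08 0.185 0 0 0 0;0.08 -0.1 0.23 0 0 0 0;0.08 -0.1 0.23 0 0 0 0")

```text
clock: 19.95
tool_pos: [0.5253, 0.1075, 0.4689]
orientation: [180.0, -0.1, -156.8]
force: [0.3, -0.6, -0.2]
opening: 0.0803
```

Run:
```python
from h import *
np.set_printoptions(precision=4,suppress=True)
a=shot('side','sidef.png');b=shot('top','topf.png')
T=lambda s,l,z:[(round(m['confidence'],2),np.round(atz(s,m['at'],z),3)) for m in ctrl.mark_of(s,l)[:2]]
for s in(a,b):
  for l,z in(('pot_rim',.178),('pot_grip',.162),('pan_handle_end',.171),('pan',.09)): print(l,T(s,l,z))
  ims=s['image']
ims=[]
for s in(a,b):
  r,c=map(int,proj(s,[.51,-.15,.16])); im=cv2.resize(s['image'][r-40:r+40,c-40:c+40,::-1],(400,400),interpolation=cv2.INTER_CUBIC)
  for z,rad,x,y in((.178,.032,.5236,-.1475),(.146,.044,.5235,-.148)):
    for t in np.linspace(0,6.28,50):
      rr,cc=proj(s,[x+rad*np.cos(t),y+rad*np.sin(t),z]); cv2.circle(im,(int((cc-c+40.5)*5),int((rr-r+40.5)*5)),1,(0,0,255),-1)
  ims.append(im)
cv2.imwrite('pics/ovf.png',np.hstack(ims))
```

```text
pot_rim [(0.88, array([ 0.517, -0.126,  0.178])), (0.59, array([0.236, 0.313, 0.178]))]
pot_grip [(0.82, array([ 0.405, -0.101,  0.162])), (0.61, array([0.294, 0.405, 0.162]))]
pan_handle_end [(0.68, array([ 0.434, -0.277,  0.171]))]
pan [(0.71, array([ 0.528, -0.152,  0.09 ]))]
pot_rim [(0.81, array([ 0.53 , -0.157,  0.178])), (0.48, array([0.232, 0.179, 0.178]))]
pot_grip [(0.71, array([ 0.408, -0.099,  0.162]))]
pan_handle_end [(0.87, array([ 0.42 , -0.271,  0.171])), (0.52, array([ 0.675, -0.106,  0.171]))]
pan [(0.6, array([ 0.525, -0.156,  0.09 ]))]
```

View pics/ovf.png

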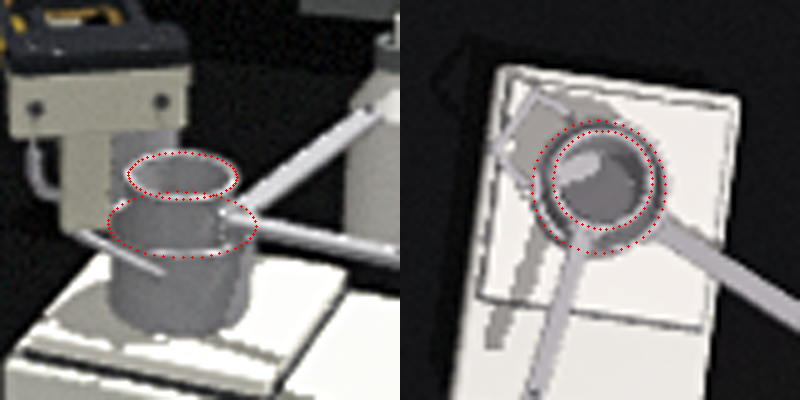

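View pics/topf.png

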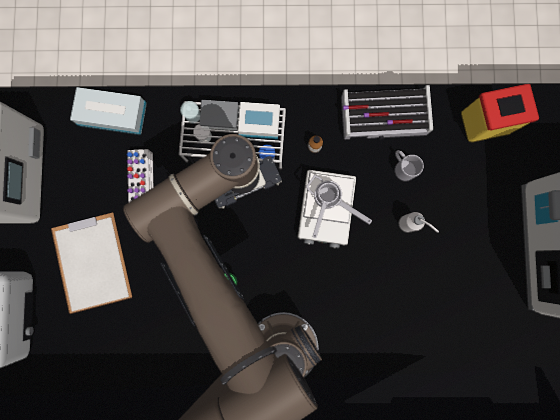

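```bash
python3 -c "
from h import *
o=ctrl.get_obs();print(o['clock'],o['qvel'],o['force']);print(ctrl.close_job())"
```

```text
20.45 [ 0.40993091  0.08986955  0.04039389 -0.04878782  0.05172333 -0.03370491] [-0.01438868 -0.42019879 -0.5839446 ]
the job is handed in; nothing more can be done
None
```

I handed the job in at 20.45 s, with the steel pot standing in the pan on the hotplate and everything else where it was. No verdict was reported.

- **Drawing out:** I gripped the pot by its handle, slid it 180 mm out onto the open bench and let go. It stood upright there, roughly 0.22 m in front of the shelf's centre.
- **Lowering in:** I took it again across the body, about 6 mm below the rim. I turned it 17° and lowered it until the wrist force showed it had touched the pan's floor, then opened the fingers and moved the arm away.

**Last checks:**
- **Seating:** The pot's rim, drawn at seated height over the last pictures, matches both the side and top views. The pot and pan axes agree to within about 1–3 mm.
- **Handle angle:** The pot's handle is about 76° (1.33 rad) from the pan's long handle and about 104° from the loop.
- **Pan:** It looks flat, about 10 mm from the centre of the hotplate's top.
- **Robot and other things:** The robot touches nothing, with forces near zero. I judged the other things by eye: those in view look unmoved, but the arm hid part of the bench in the last top picture, including the pipette.

**Disagreement:** The network's rim marks differed between the two cameras by up to about 30 mm along y. I relied on the rim outlines instead, which agreed in both views.

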